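# Put the pastry cutters away on their matching rests

### The job

Put the four steel pastry cutters away: set each one upright over the boss of the wooden rest that matches it in shape and size (small round, large round, square, oblong), so that it sits level on the rest's base; the square and the oblong one with their sides parallel to those of their rests. Leave the white powder pot that stands among them where it is.

Things in the scene. Friction and masses are not known exactly. Their poses are not given: they have to be found in the camera images.
- ring_small: Small round steel ring cutter, open above and below: 46 mm outside diameter, 30 mm high, standing upright; loose, about 0.05 kg. To be gripped from above across its outside. Origin: centre of the underside; z up. Yaw has no meaning.
- ring_large: Large round steel ring cutter, open above and below: 60 mm outside diameter, 35 mm high, standing upright; loose, about 0.06 kg. To be gripped from above across its outside. Origin: centre of the underside; z up. Yaw has no meaning.
- square_cutter: Square steel cutter, open above and below: 48 x 48 mm outside, 32 mm high, standing upright; loose, about 0.06 kg. To be gripped from above across two sides that face each other. Origin: centre of the underside; z up. x and y at right angles to its sides.
- oblong_cutter: Oblong steel cutter, open above and below: 36 mm along x by 60 mm along y outside, 32 mm high, standing upright; loose, about 0.06 kg. To be gripped from above across its two long sides (36 mm, along x). Origin: centre of the underside; z up.
- rest_small: Small round wooden rest for the small ring cutter: base 58 mm in diameter, round boss 24 mm in diameter. Fixed. Base 8 mm high, central boss 8 mm more (top at 16 mm), which stands inside the cutter with 7 to 8 mm to spare; the cutter's lower edge rests on the base (origin 8 mm above the rest's). Origin: centre of the underside; z up.
- rest_large: Large round wooden rest for the large ring cutter: base 72 mm in diameter, round boss 36 mm in diameter. Fixed. Base 8 mm high, central boss 8 mm more (top at 16 mm), which stands inside the cutter with 7 to 8 mm to spare; the cutter's lower edge rests on the base (origin 8 mm above the rest's). Origin: centre of the underside; z up.
- rest_square: Square wooden rest for the square cutter: base 58 x 58 mm, square boss 28 x 28 mm. Fixed. Base 8 mm high, central boss 8 mm more (top at 16 mm), which stands inside the cutter with 7 to 8 mm to spare; the cutter's lower edge rests on the base (origin 8 mm above the rest's). Origin: centre of the underside; z up. x, y square to its sides; any quarter turn of the cutter will do.
- rest_oblong: Oblong wooden rest for the oblong cutter: base 46 mm along x by 70 mm along y, boss 16 x 40 mm. Fixed. Base 8 mm high, central boss 8 mm more (top at 16 mm), which stands inside the cutter with 7 to 8 mm to spare; the cutter's lower edge rests on the base (origin 8 mm above the rest's). Origin: centre of the underside; z up. The cutter's long sides lie along the rest's; either way round will do.
- pot_white: Round pot with a white screw lid, 50 mm in diameter, 50 mm high, loose; a bystander that must stay where it is. Origin: centre of the underside; z up.

How it is judged:
By the outcome, as a careful person would: the job done as asked, in the order asked, and still so for the second after the job is handed in, with the robot touching nothing.
It also fails if it takes over 99 s, if anything falls off the work surface, if the arm or the gripper's body presses on something with over 40 N, if the wrist force passes 120 N, or if a joint passes its speed limit or range.

### The arm

A 7-joint arm with a two-finger parallel gripper is mounted at the origin on a cart in front of the work surface, level with it; the furniture and walls round the work are solid. World frame = base frame: x ahead of the robot, y to its left, z up, the work surface at z = 0. Lengths are in m, angles in rad, forces in N, time in s.
With the tool pointing down it reaches from about 0.425 to 1.025 m from the base axis. Payload 3.6 kg.
Tool frame: the origin (TCP) lies at the very end of the fingers, on their centre line; the grasp point (between the pads) lies 19 mm behind it; z points along the fingers, y is the line along which they close (so a half turn about z gives the same grasp; the last joint's range is limited). The gripper opens to 85 mm and grips with 20 to 120 N. Pads are 22 mm wide; open, the fingers measure 114 mm over their backs; the gripper's body (76 mm by 85 mm) begins 54 mm behind the grasp point. The pads swing forward as they close: fully open they stand 13 mm farther back than shut.
Start: joints at [1.141, 0.591, 0.048, 1.609, -0.033, 0.943, -0.034], TCP at [0.24, -0.684, 0.231] pointing down, gripper open.
Joint ranges: [-2.69, 2.69], [-0.47, 2.24], [-1.27, 1.36], [0.19, 2.51], [-1.53, 4.68], [0.08, 2.07], [-3.09, 3.09]. Speed limits (rad/s): [2.57, 2.57, 3.14, 3.14, 3.14, 3.14, 3.14].

### API

Orientations are given as a unit quaternion [w, x, y, z].
In Python, from plant import status, imaging, bot gives the robot as it stands.
- The arm moves only by the tool arm_command, never from a script. Its arguments are lists of equal length, an entry for each row: "claw": the finger opening in mm, from 0 to 85.4; "travel": the shift along the world's x, y, z in units of 30 mm (1.0 is 30 mm), a list of three; "dr": the turn, a rotation vector about the world's x, y, z in units of 8 degrees (1.0 is 8 degrees), a list of three. In form: {"claw": [claw, ...], "travel": [[dx, dy, dz], ...], "dr": [[wx, wy, wz], ...]}. A call has 1 to 12 rows; each row shifts and turns the commanded pose from where the row before left it; what a row does not reach is not made up. A row lasts 1/8 s, in which the tool goes at most 62.5 mm and 10.7 degrees, less where a joint would pass 70% of its speed; a pose out of reach is approached as far as the arm can. A call is refused whole if a number of a shift passes 1 or a number of a turn 1, either way. A call with a gripper value outside its range is refused whole. The fingers move at their own pace and stop on an object; "squeeze" is the grip in N (left out, the last holds). Time passes only in rows, so rows that do not move let the fingers close. It gives the time, the measured TCP pose, the force, the opening and the grip force at its end, in the units of the state.
- status.sense(): the state, without advancing time (a new reading comes with each control period).
- imaging.read_camera(name): name is "side" or "top" or "wrist"; returns a dict with "color" (420x560x3 uint8, red, green, blue), "intrinsics" (3x3 intrinsics, pixels), "eye" and "orientation" of the camera in the world. Camera axes: x right, y down, z forward; pixel columns grow to the right and rows downward; lengths in m; the calibration is good to about 2 mm. The wrist camera is an equidistant fisheye: a pixel r from the principal point sees the ray r / f radians off the axis. A picture is of the moment at which its call begins. There is no depth.
- bot.sign_off(): hands the job in; it is judged then, once.
Trained networks look in a picture, given as the dict that the camera call returned (one of the last four; its "shot" number tells which), for a name from the list of things; names that differ only in an ending like _2 or _b are one class to them, and where a whole thing is asked for, a point or a joint stands for the part that bears it (a point fixed in the world has none). Each returns a list of dicts, best first, with "conf" (0 to 1); they miss things now and then, are a little off and sometimes report something else, mostly with a low value. They report only what shows in the picture. A call takes as long as a camera call.
- imaging.recognise(name, picture): "box" ([left, top, right, bottom] in pixels, round what is visible of it).
The state is a dict: "clock": time; "joint_positions": joint angles; "joint_vel": joint speeds; "effort": joint torques, N m; "position": TCP position; "ee_rot": TCP orientation; "ft_force": force on the tool from outside, world axes, zero at the start; "torque": the same for the moment, N m; "gripper_width": opening from 0.0 (shut) to 1.0 (fully open); "gripper_force": force on a finger pad.
Only numpy, scipy, OpenCV 4.12 (cv2) and the standard library are available. Lean on these libraries where they do the work, as an engineer would, in place of code of your own. Each camera call takes 0.05 s, during which the arm holds its last target. There are 200 camera calls.

## Working session

There is one attempt and no reset: what is moved stays moved. The work goes in short steps, Python scripts to look and compute and a tool call to move; the robot and the scene stay as the last step left them, time stands still between calls to the robot, and variables do not carry over. Pictures are saved under pics/ and viewed, at most 14 in all, crops included, and the job is handed in when it is done.

Besides the shell and the picture viewer there is one more tool, called as a command line: name --argument value ..., lists and objects as JSON in quotes. arm_command: Moves the arm, as the interface text tells. Its arguments: {"type":"object","properties":{"claw":{"type":"array","items":{"type":"number"}},"travel":{"type":"array","items":{"type":"array","items":{"type":"number"}}},"dr":{"type":"array","items":{"type":"array","items":{"type":"number"}}},"squeeze":{"type":"number"}},"required":["claw","travel","dr"]}

```bash
mkdir -p pics; ls; cat > h.py <<'E'
from plant import status, imaging, bot
import numpy as np, cv2
from scipy.spatial.transform import Rotation as R
N=["ring_small","ring_large","square_cutter","oblong_cutter","rest_small","rest_large","rest_square","rest_oblong","pot_white"]
def cam(p):
    q=np.array(p["orientation"],float)
    M=q if q.shape==(3,3) else R.from_quat(q[[1,2,3,0]]).as_matrix()
    return np.array(p["intrinsics"]),np.array(p["eye"]),M
def ray(p,u,v,fish=False):
    K,e,M=cam(p); x=(u-K[0,2])/K[0,0]; y=(v-K[1,2])/K[1,1]
    if fish:
        r=np.hypot(x,y); s=np.sinc(r/np.pi); d=np.array([x*s,y*s,np.cos(r)])
    else: d=np.array([x,y,1.])
    return e,M@d
def atz(p,u,v,z,fish=False):
    e,d=ray(p,u,v,fish); return e+d*(z-e[2])/d[2]
def proj(p,X,fish=False):
    K,e,M=cam(p); c=(np.atleast_2d(X)-e)@M
    if fish:
        n=np.hypot(c[:,0],c[:,1])+1e-12; th=np.arctan2(n,c[:,2]); xy=c[:,:2]/n[:,None]*th[:,None]
    else: xy=c[:,:2]/c[:,2:]
    return xy*[K[0,0],K[1,1]]+[K[0,2],K[1,2]]
def save(p,n): cv2.imwrite("pics/"+n,cv2.cvtColor(p["color"],cv2.COLOR_RGB2BGR))
E
python3 - <<'E'
from h import *
print(status.sense())
for c in ["top","side","wrist"]:
    p=imaging.read_camera(c); save(p,c+"0.png")
    print(c,p["eye"],p["orientation"],np.array(p["intrinsics"]).tolist())
    for n in N:
        for d in imaging.recognise(n,p)[:2]:
            b=np.array(d["box"]); print(n,round(d["conf"],2),b.round(1), atz(p,(b[0]+b[2])/2,(b[1]+b[3])/2,0.015,c=="wrist").round(3))
E
```

```text
pics
{'clock': 0.0, 'joint_positions': array([ 1.14048875,  0.592094  ,  0.04826554,  1.60979128, -0.0333158 ,
        0.94272017, -0.033676  ]), 'joint_vel': array([ 0.00011484,  0.00134628, -0.00236499, -0.0003956 ,  0.00043876,
       -0.00058583,  0.00050185]), 'effort': array([-3.36437097e-04, -5.48702288e+01,  1.54647890e+00, -1.98125410e+01,
        9.42968036e-03,  8.74750345e-03,  1.53062139e-06]), 'position': array([ 0.23935828, -0.68348712,  0.23016979]), 'ee_rot': array([-1.08013321e-03,  9.85842519e-01,  1.67670234e-01, -2.30054832e-04]), 'ft_force': array([ 0.13243375, -0.12369102, -0.2050446 ]), 'torque': array([-0.01201734, -0.01757245, -0.050377  ]), 'gripper_force': 0.0, 'gripper_width': 1.0064239973958744}
top [0.42049405 0.11189398 0.87196111] [-0.03322037  0.71192019 -0.69863961  0.06299794] [[432.54559359549285, 0.0, 271.3725286467758], [0.0, 432.54559359549285, 208.63298595143655], [0.0, 0.0, 1.0]]
ring_small 0.73 [303.  175.7 324.6 202.5] [ 0.58  -0.009  0.015]
ring_small 0.36 [173.3 256.9 210.5 296.7] [0.401 0.229 0.015]
ring_large 0.71 [316.7 229.7 347.4 259
[... 1054 characters left out ...]
_cutter 0.55 [248.5 192.3 281.4 220.3] [0.536 0.162 0.015]
oblong_cutter 0.6 [338.9 220.3 350.3 244.6] [0.671 0.028 0.015]
rest_small 0.72 [199.3 208.5 230.5 228.1] [0.425 0.129 0.015]
rest_large 0.64 [185.1 191.6 218.3 213.1] [0.402 0.205 0.015]
rest_square 0.84 [213.7 232.2 249.  254.5] [0.448 0.03  0.015]
rest_oblong 0.59 [266.3 203.8 289.1 240.5] [0.549 0.091 0.015]
rest_oblong 0.33 [198.6 208.1 226.8 226.8] [0.421 0.134 0.015]
pot_white 0.77 [267.2 205.4 290.8 237. ] [0.553 0.094 0.015]
wrist [ 0.30787324 -0.66076226  0.37292774] [ 0.1162958   0.80744078 -0.57250581 -0.08216918] [[325.19226210127806, 0.0, 277.8664036584255], [0.0, 325.19226210127806, 211.7577566893173], [0.0, 0.0, 1.0]]
```

```bash
python3 - <<'E'
import cv2
a=cv2.imread("pics/top0.png")[100:310,150:370];cv2.imwrite("pics/top0c.png",cv2.resize(a,None,fx=2.8,fy=2.8,interpolation=cv2.INTER_CUBIC))
a=cv2.imread("pics/side0.png")[140:300,160:380];cv2.imwrite("pics/side0c.png",cv2.resize(a,None,fx=3.5,fy=3.5,interpolation=cv2.INTER_CUBIC))
E
```

```text
(no output)
```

View pics/top0c.png

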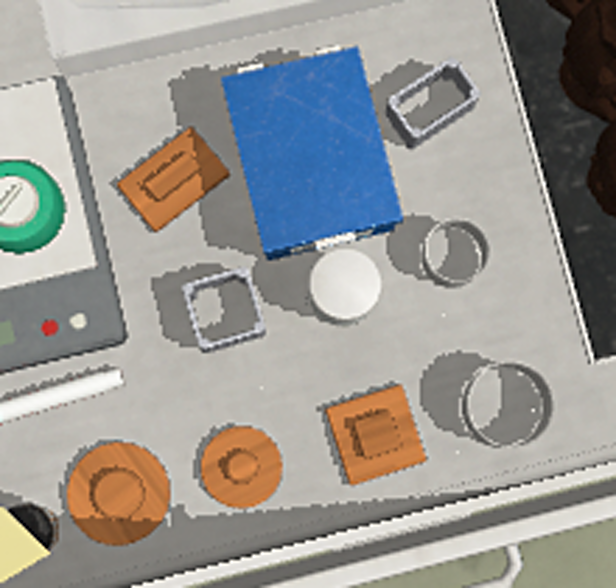

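View pics/side0c.png

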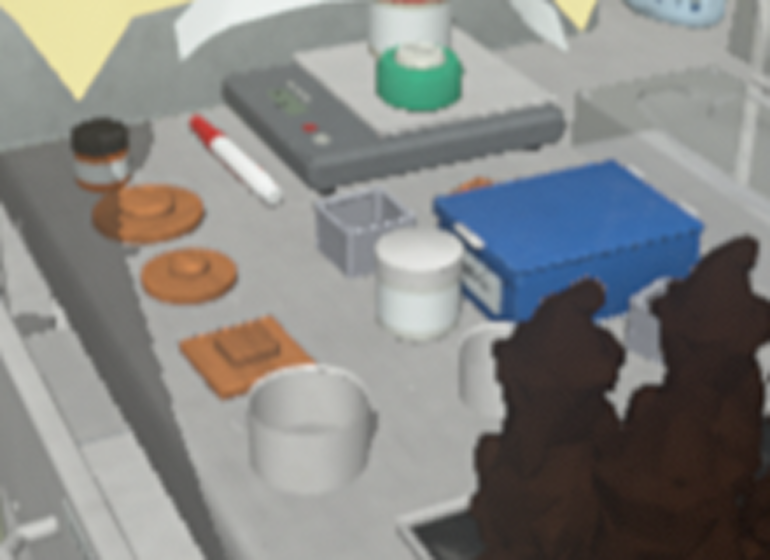

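View pics/side0.png

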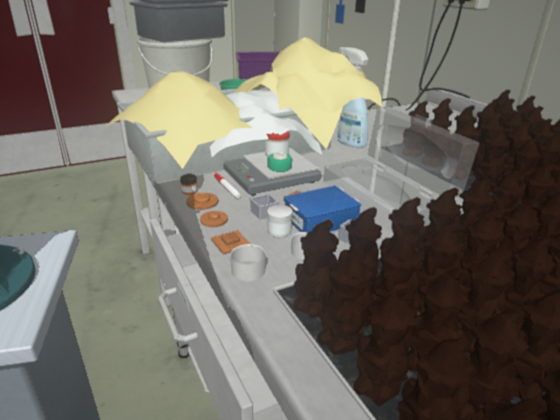

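The top crop shows all objects: the oblong cutter (top right), the small ring below it, the large ring lower right, the square cutter left of the pot, three rests along the bottom and the oblong rest left of the blue box. Next I need the whole top view for obstacles.

View pics/top0.png

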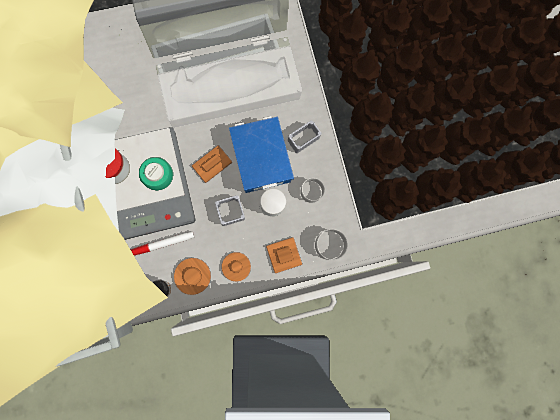

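View pics/wrist0.png

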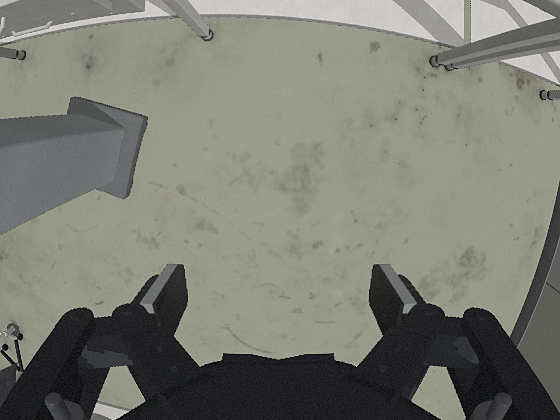

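The top view shows yellow sheets at the left (tip near (167,296), just left of the large rest), brown figures from the right of x≈350 px, and a clear plastic case at the back. The wrist view only shows floor.

```bash
cat >> h.py <<'E'
def tri(rays):
    A=np.zeros((3,3));b=np.zeros(3)
    for e,d in rays:
        d=d/np.linalg.norm(d);P=np.eye(3)-np.outer(d,d);A+=P;b+=P@e
    x=np.linalg.solve(A,b); return x.round(4), round(max(np.linalg.norm(np.cross(x-e,d/np.linalg.norm(d))) for e,d in rays),4)
E
python3 - <<'E'
from h import *
t=imaging.read_camera("top");s=imaging.read_camera("side")
def T(n,a,b): print(n,tri([ray(t,*a),ray(s,*b)]))
T("yellow tip",(167,296),(180,163)); T("yellow2",(122,103),(322,141))
T("brown",(393,193),(318,225)); T("brown2",(375,112),(373,212))
T("boxcorner near",(246,191),(268+40,230)); T("box top near-left",(246,191),(306,213))
T("pot lid",(273,201),(280,210)); T("ring_small top",(312,188),(304,235))
T("ring_l",(331.5,241),(249,250)); T("sq",(230,210.5),(264.5,200)); T("rest_l",(192,276),(202.5,198)); T("rest_s boss",(236,266),(215,216)); T("rest_sq boss",(284,255),(231,238.5))
E
```

```text
yellow tip (array([0.3658, 0.2615, 0.0876]), np.float64(0.0029))
yellow2 (array([0.7223, 0.3637, 0.0816]), np.float64(0.0011))
brown (array([ 0.5581, -0.1316,  0.1368]), np.float64(0.0043))
brown2 (array([ 0.6822, -0.0962,  0.1347]), np.float64(0.018))
boxcorner near (array([ 0.6031,  0.1252, -0.034 ]), np.float64(0.0214))
box top near-left (array([0.5957, 0.1243, 0.0097]), np.float64(0.0219))
pot lid (array([0.5492, 0.0751, 0.0516]), np.float64(0.001))
ring_small top (array([ 0.5787, -0.002 ,  0.0378]), np.float64(0.0008))
ring_l (array([ 0.4729, -0.0392,  0.0428]), np.float64(0.0011))
sq (array([0.5322, 0.1579, 0.0328]), np.float64(0.0018))
rest_l (array([0.4039, 0.2292, 0.0134]), np.float64(0.0012))
rest_s boss (array([0.4249, 0.1442, 0.0121]), np.float64(0.0014))
rest_sq boss (array([0.448 , 0.05  , 0.0128]), np.float64(0.0015))
```

arm_command --claw '[85,85,85,85,85,85,85,85,85,85,85,85]' --travel '[[0.2,1,0.5],[0.2,1,0.5],[0.2,1,0.5],[0.2,1,0.5],[0.2,1,0.5],[0.2,1,0.5],[0.2,1,0.5],[0.2,1,0.5],[0.2,1,0],[0.2,1,0],[0.2,1,0],[0.2,1,0]]' --dr '[[0,0,0],[0,0,0],[0,0,0],[0,0,0],[0,0,0],[0,0,0],[0,0,0],[0,0,0],[0,0,0],[0,0,0],[0,0,0],[0,0,0]]'

```text
clock: 3.1
position: [0.3117, -0.3233, 0.3516]
ee_rot: [0.0, 0.986, 0.168, 0.0]
ft_force: [-0.2, -0.2, -0.7]
gripper_width: 0.996
gripper_force: 0.0
```

arm_command --claw '[85,85,85,85,85,85,85,85,85,85,85,85]' --travel '[[0.3,1,0],[0.3,1,0],[0.3,1,0],[0.3,1,0],[0.3,1,0],[0.3,1,0],[0.3,1,0],[0.3,1,0],[0.3,1,-0.5],[0.3,1,-0.5],[0.3,1,-0.5],[0.3,1,-0.5]]' --dr '[[0,0,-0.6],[0,0,-0.6],[0,0,-0.6],[0,0,-0.6],[0,0,0],[0,0,0],[0,0,0],[0,0,0],[0,0,0],[0,0,0],[0,0,0],[0,0,0]]'

```text
clock: 4.6
position: [0.4199, 0.0366, 0.2912]
ee_rot: [0.0, 1.0, 0.001, 0.0]
ft_force: [1.3, -1.0, -0.4]
gripper_width: 0.996
gripper_force: 0.0
```

```bash
python3 - <<'E'
from h import *
s=status.sense();print(s["position"],s["joint_positions"].round(2))
p=imaging.read_camera("wrist"); save(p,"w1.png"); np.save("w1.npy",p,allow_pickle=True)
print(p["eye"],p["orientation"])
for n in N:
    for d in imaging.recognise(n,p)[:2]:
        b=np.array(d["box"]); print(n,round(d["conf"],2),b.round(1), atz(p,(b[0]+b[2])/2,(b[1]+b[3])/2,0.015,True).round(3))
E
```

```text
[0.41994821 0.03657099 0.29115152] [ 0.22  0.14 -0.46  2.17  0.09  0.84 -1.86]
[0.49212708 0.03650098 0.43285312] [ 0.10051747  0.70059322 -0.69932453 -0.10005288]
ring_small 0.93 [293.2  31.1 330.1  71.4] [ 0.582 -0.006  0.015]
ring_large 0.73 [314.  115.  363.4 161.8] [ 0.469 -0.042  0.015]
ring_large 0.25 [220.8  50.6 268.7  94.9] [0.553 0.078 0.015]
square_cutter 0.73 [159.   69.  204.6 112.2] [0.533 0.161 0.015]
rest_small 0.57 [179.2 150.6 218.2 192.1] [0.425 0.141 0.015]
rest_square 0.98 [241.  123.2 291.4 180.1] [0.45  0.051 0.015]
rest_oblong 0.86 [130.5   2.7 190.2  52.1] [0.624 0.192 0.015]
pot_white 0.76 [221.   50.8 268.7  92.6] [0.554 0.078 0.015]
pot_white 0.64 [179.2 148.6 218.8 191.4] [0.427 0.141 0.015]
```

View pics/w1.png

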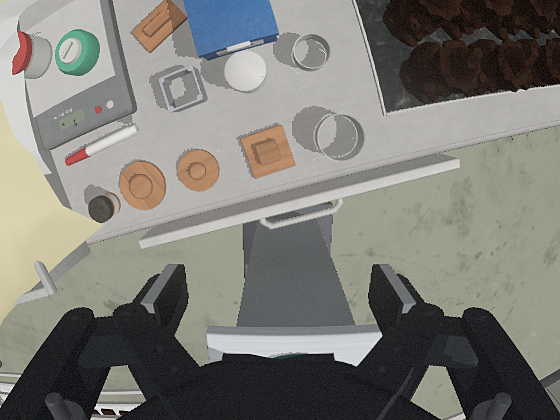

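The wrist view shows every rest and three of the cutters; the oblong cutter is hidden behind the box and image edge. I'll move ahead for a better, lower view.

arm_command --claw '[85,85,85,85]' --travel '[[0.8,0.4,-0.1],[0.8,0.4,-0.1],[0.8,0.4,-0.1],[0.8,0.4,-0.1]]' --dr '[[0,0,0],[0,0,0],[0,0,0],[0,0,0]]'

```text
clock: 5.6
position: [0.5165, 0.0834, 0.2794]
ee_rot: [0.0, 1.0, 0.0, 0.0]
ft_force: [-0.7, -0.5, -0.2]
gripper_width: 0.992
gripper_force: 0.0
```

```bash
cat >> h.py <<'E'
def detect(p,names=N,fish=True):
    o={}
    for n in names:
        for d in imaging.recognise(n,p)[:3]: o.setdefault(n,[]).append((round(d["conf"],2),np.array(d["box"]).round(1)))
    return o
def rect(p,c,half,z,name,mm=0.5):
    "orthographic resample of plane z around c; up = +x world, left = +y"
    n=int(2*half*1000/mm); k=(np.arange(n)-n/2)*mm/1000
    X=np.stack([np.repeat(c[0]-k[:,None],n,1),np.repeat(c[1]-k[None],n,0),np.full((n,n),z)],-1).reshape(-1,3)
    m=proj(p,X,True).reshape(n,n,2).astype(np.float32)
    im=cv2.cvtColor(cv2.remap(p["color"],m[...,0],m[...,1],cv2.INTER_CUBIC),cv2.COLOR_RGB2BGR)
    if name: cv2.imwrite("pics/"+name,im)
    return im
E
python3 - <<'E'
from h import *
s=status.sense();print(s["position"],s["joint_positions"].round(2))
p=imaging.read_camera("wrist"); save(p,"w2.png"); np.save("w2.npy",p,allow_pickle=True)
print(p["eye"]);D=detect(p)
for n in D:
    for c,b in D[n]: print(n,c,b, atz(p,(b[0]+b[2])/2,(b[1]+b[3])/2,0.015,True).round(3))
tiles=[rect(p,c,0.05,z,None,.4) for c,z in [((.58,-.006),.03),((.47,-.042),.035),((.533,.16),.032),((.69,.01),.032),((.424,.142),.008),((.404,.229),.008),((.45,.051),.008),((.625,.195),.008)]]
cv2.imwrite("pics/t2.png",cv2.resize(np.vstack([np.hstack(tiles[:4]),np.hstack(tiles[4:])]),(800,400)))
E
```

```text
[0.51646999 0.08341028 0.27940413] [ 0.12  0.31 -0.46  2.    0.17  0.88 -2.  ]
[0.5887362  0.08325202 0.42102813]
ring_small 0.7 [326.6 107.9 369.3 149.1] [ 0.579 -0.005  0.015]
ring_large 0.61 [347.1 186.5 396.4 237.2] [ 0.47  -0.043  0.015]
square_cutter 0.92 [193.6 141.4 242.4 188. ] [0.532 0.159 0.015]
oblong_cutter 0.62 [307.   18.3 365.1  67.1] [0.688 0.011 0.015]
rest_small 0.89 [212.5 221.6 251.9 260.5] [0.428 0.144 0.015]
rest_small 0.29 [329.3 109.  368.5 149.3] [ 0.578 -0.006  0.015]
rest_large 0.8 [154.3 233.4 201.5 272.3] [0.409 0.223 0.015]
rest_large 0.39 [263.5 127.5 306.8 173.6] [0.549 0.074 0.015]
rest_square 0.92 [277.3 196.6 326.7 248. ] [0.455 0.051 0.015]
rest_oblong 0.56 [156.4  60.6 222.6 117.7] [0.63  0.194 0.015]
pot_white 0.58 [259.9 131.2 309.6 173.5] [0.547 0.074 0.015]
pot_white 0.21 [210.2 222.1 252.  260.3] [0.428 0.146 0.015]
```

View pics/t2.png

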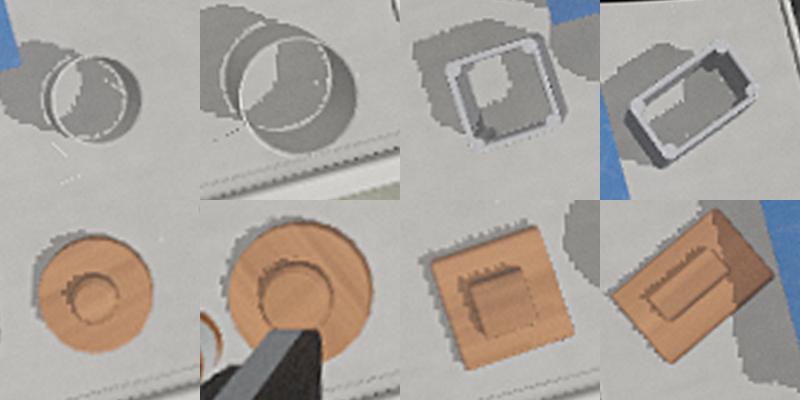

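```bash
cat >> h.py <<'E'
def outline(n,z=0,s=0):
    t=np.linspace(0,2*np.pi,72,endpoint=False)
    if n in("ring_small","ring_large","rest_small","rest_large"):
        r={"ring_small":.023,"ring_large":.030,"rest_small":.029,"rest_large":.036}[n]-s
        P=np.c_[r*np.cos(t),r*np.sin(t)]
    else:
        a,b={"square_cutter":(.024,.024),"oblong_cutter":(.018,.030),"rest_square":(.029,.029),"rest_oblong":(.023,.035)}[n]
        a-=s;b-=s;l=np.linspace(-1,1,18,endpoint=False);o=np.ones(18)
        P=np.r_[np.c_[l*a,o*b],np.c_[o*a,-l*b],np.c_[-l*a,-o*b],np.c_[-o*a,l*b]]
    return np.c_[P,np.full(len(P),z)]
H=dict(ring_small=.03,ring_large=.035,square_cutter=.032,oblong_cutter=.032,rest_small=.008,rest_large=.008,rest_square=.008,rest_oblong=.008)
def place(P,q): 
    c,s=np.cos(q[2]),np.sin(q[2]); return np.c_[P[:,0]*c-P[:,1]*s+q[0],P[:,0]*s+P[:,1]*c+q[1],P[:,2]]
def fit(p,n,q0,z0=0,fish=True,span=.008):
    from scipy.ndimage import map_coordinates,gaussian_filter
    from scipy.optimize import differential_evolution
    g=cv2.cvtColor(p["color"],cv2.COLOR_RGB2GRAY).astype(float)
    if n[:4]=="rest": g=(p["color"][...,0].astype(float)-p["color"][...,2])
    G=gaussian_filter(np.hypot(cv2.Sobel(g,-1,1,0),cv2.Sobel(g,-1,0,1)),.7); G=np.minimum(G,np.percentile(G,97))
    P=np.r_[outline(n,H[n]+z0)] if n[:4]=="rest" else np.r_[outline(n,H[n]+z0),outline(n,H[n]+z0,.0015)]
    def f(q):
        uv=proj(p,place(P,q),fish); return -map_coordinates(G,[uv[:,1],uv[:,0]],order=1).mean()
    w=1e-6 if "ring" in n or n in("rest_small","rest_large") else .2
    r=differential_evolution(f,[(q0[0]-span,q0[0]+span),(q0[1]-span,q0[1]+span),(q0[2]-w,q0[2]+w)],seed=1,maxiter=80,tol=1e-6)
    return r.x.round(4),round(-r.fun,1)
def load(n): return np.load(n,allow_pickle=True).item()
Q0=dict(ring_small=(.58,-.004,0),ring_large=(.4715,-.041,0),square_cutter=(.534,.157,.31),oblong_cutter=(.69,.014,.67),rest_small=(.424,.142,0),rest_large=(.404,.227,0),rest_square=(.451,.0495,.32),rest_oblong=(.6315,.198,.7))
E
python3 - <<'E'
from h import *
p1,p2=load("w1.npy"),load("w2.npy")
print(proj(p1,[.3658,.2615,.0876],True))
t=imaging.read_camera("top")
im=p2["color"].copy()
im=cv2.resize(im,None,fx=2,fy=2,interpolation=cv2.INTER_CUBIC)
for n in Q0:
    r=[]
    for p,f in((p1,True),(p2,True)):
        try: r.append(fit(p,n,Q0[n],fish=f))
        except Exception as e: r.append(e)
    print(n,r)
    for q in [r[1][0]]:
        uv=proj(p2,place(outline(n,H[n]),q),True)*2
        cv2.polylines(im,[uv.round().astype(int)],True,(255,0,0),1)
cv2.imwrite("pics/fit.png",cv2.cvtColor(im[0:560,260:820],cv2.COLOR_RGB2BGR))
E
```

```text
[[ 98.82384009 230.76474984]]
ring_small [(array([ 0.5794, -0.004 , -0.    ]), np.float64(170.9)), (array([ 0.5802, -0.0038, -0.    ]), np.float64(165.1))]
ring_large [(array([ 0.4716, -0.0406,  0.    ]), np.float64(159.7)), (array([ 0.4724, -0.0408, -0.    ]), np.float64(163.2))]
square_cutter [(array([0.5327, 0.1576, 0.2426]), np.float64(163.3)), (array([0.537 , 0.1586, 0.3204]), np.float64(139.9))]
oblong_cutter [(array([0.6914, 0.018 , 0.8133]), np.float64(0.0)), (array([0.6886, 0.0124, 0.6066]), np.float64(167.6))]
rest_small [(array([ 0.4259,  0.1439, -0.    ]), np.float64(65.2)), (array([ 0.4266,  0.1443, -0.    ]), np.float64(72.4))]
rest_large [(array([0.4064, 0.229 , 0.    ]), np.float64(65.2)), (array([ 0.408 ,  0.2288, -0.    ]), np.float64(64.6))]
rest_square [(array([0.4502, 0.0499, 0.3406]), np.float64(65.1)), (array([0.451 , 0.05  , 0.3208]), np.float64(72.4))]
rest_oblong [(array([0.6311, 0.1978, 0.7053]), np.float64(61.6)), (array([0.6324, 0.1989, 0.6967]), np.float64(72.1))]
```

View pics/fit.png

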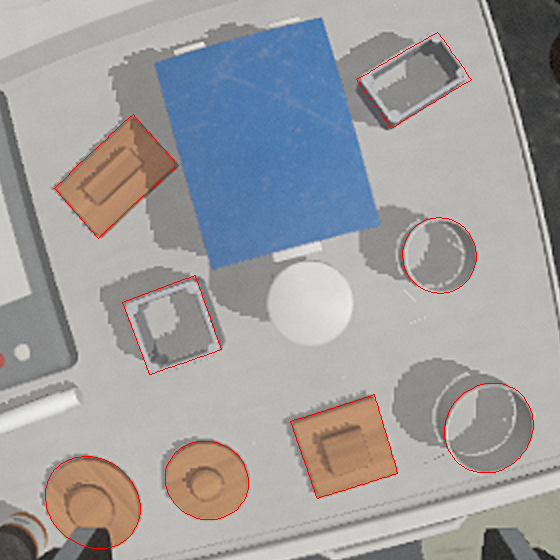

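Overlay shows the fits on all eight things: rests and rings match closely, while the square cutter's outline is a few px low and needs checking close by. Next, the yellow sheet's height.

```bash
python3 - <<'E'
from h import *
p1,p2=load("w1.npy"),load("w2.npy"); t=imaging.read_camera("top"); s=imaging.read_camera("side")
e,d=ray(t,166,295)
for z in (.05,.1,.15,.2,.25,.3,.35,.4,.45,.5,.6):
    X=e+d*(z-e[2])/d[2]; a=proj(p1,X,True)[0];b=proj(s,X)[0]
    c=lambda im,u:im[int(u[1]),int(u[0])] if 0<=u[0]<560 and 0<=u[1]<420 else None
    print(z,X.round(3),a.round(),c(p1["color"],a),b.round(),c(s["color"],b))
E
```

```text
0.05 [0.368 0.271 0.05 ] [106. 220.] [79 75 72] [184. 177.] [72 70 65]
0.1 [0.371 0.261 0.1  ] [ 94. 230.] [207 199 165] [183. 158.] [236 229 169]
0.15 [0.374 0.251 0.15 ] [ 78. 243.] [206 198 162] [183. 137.] [236 228 168]
0.2 [0.378 0.242 0.2  ] [ 59. 259.] [205 196 162] [182. 115.] [235 228 167]
0.25 [0.381 0.232 0.25 ] [ 34. 280.] [201 194 159] [181.  92.] [230 223 161]
0.3 [0.384 0.222 0.3  ] [  3. 309.] [201 193 158] [181.  67.] [162 165 156]
0.35 [0.387 0.213 0.35 ] [-37. 349.] None [180.  39.] [81 85 85]
0.4 [0.39  0.203 0.4  ] [-85. 404.] None [179.  10.] [84 87 88]
0.45 [0.394 0.193 0.45 ] [-138.  474.] None [178. -23.] None
0.5 [0.397 0.184 0.5  ] [-184.  557.] None [177. -58.] None
0.6 [0.403 0.164 0.6  ] [-221.  727.] None [ 175. -139.] None
```

arm_command --claw '[65,65,65,65,65,65,65,65,65,65,65,65]' --travel '[[0.2,-0.2,-0.3],[0.2,-0.2,-0.3],[0.2,-0.2,-0.3],[0.2,-0.3,-0.3],[0.2,-0.3,-0.3],[0.2,-0.3,-0.3],[0.2,-0.3,-0.3],[0.2,-0.3,-0.3],[0.2,-0.3,-0.3],[0.1,-0.3,-0.3],[0.1,-0.1,-0.3],[0,-0.1,-0.3]]' --dr '[[0,0,1],[0,0,1],[0,0,1],[0,0,1],[0,0,1],[0,0,1],[0,0,1],[0,0,1],[0,0,1],[0,0,1],[0,0,1],[0,0,0.25]]'

```text
clock: 7.75
position: [0.5759, -0.0037, 0.1709]
ee_rot: [-0.0, 0.707, 0.708, 0.0]
ft_force: [-0.0, 0.4, 0.4]
gripper_width: 0.762
gripper_force: 0.0
```

```bash
python3 - <<'E'
from h import *
p=imaging.read_camera("wrist"); save(p,"w3.png"); print(status.sense()["position"],status.sense()["joint_positions"].round(2))
print(fit(p,"ring_small",Q0["ring_small"]))
print(detect(p,["ring_small","ring_large"]))
E
```

```text
[ 0.57480745 -0.00441767  0.16963809] [ 0.45  0.58 -0.74  1.98  0.55  0.79 -0.6 ]
(array([ 0.58  , -0.0036, -0.    ]), np.float64(145.1))
{'ring_small': [(0.62, array([256.6, 170.1, 307.3, 228.6]))], 'ring_large': [(0.95, array([138.6, 200.6, 205.1, 270.4]))]}
```

View pics/w3.png

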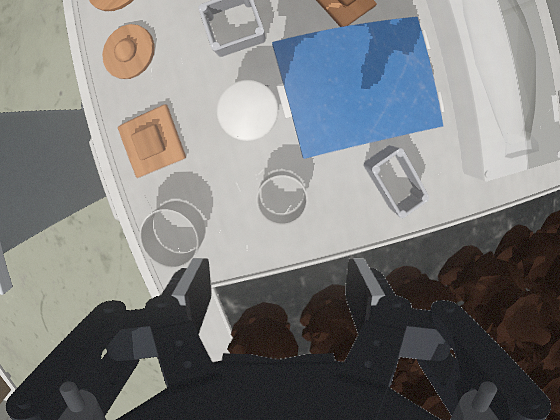

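The ring stands at px (282,197), between the box and the tray; fit agrees with the earlier one. Descending to grasp.

arm_command --claw '[65,65,65,65,65,65,65,65,30,30,30,30]' --travel '[[0.1,0,-0.9],[0.1,0,-0.9],[0,0,-0.9],[0,0,-0.9],[0,0,-0.6],[0,0,-0.5],[0,0,-0.3],[0,0,-0.2],[0,0,0],[0,0,0],[0,0,0],[0,0,0]]' --dr '[[0,0,0],[0,0,0],[0,0,0],[0,0,0],[0,0,0],[0,0,0],[0,0,0],[0,0,0],[0,0,0],[0,0,0],[0,0,0],[0,0,0]]' --squeeze 30

```text
clock: 9.4
position: [0.5818, -0.0033, 0.0156]
ee_rot: [0.0, 0.707, 0.708, 0.0]
ft_force: [-0.5, -0.7, 0.7]
gripper_width: 0.523
gripper_force: 30.8
```

```bash
python3 - <<'E'
from h import *
s=status.sense();print(s["position"],s["gripper_width"]*85.4,s["gripper_force"],s["ft_force"])
E
```

```text
[ 0.58184144 -0.00326772  0.01564808] 44.62441781618219 30.789094849023968 [-0.53453559 -0.72953254  0.736909  ]
```

arm_command --claw '[30,30,30,30,30,30,30,30,30,30,30,30]' --travel '[[0,0,0.5],[0,0,1],[0,0,1],[0,0,0.6],[-0.4,0.3,0],[-0.7,0.7,0],[-0.8,0.8,0],[-0.9,0.9,0],[-0.9,0.8,0],[-0.7,0.7,0],[-0.5,0.4,0],[-0.3,0.3,0]]' --dr '[[0,0,0],[0,0,0],[0,0,0],[0,0,0],[0,0,0],[0,0,0],[0,0,0],[0,0,0],[0,0,0],[0,0,0],[0,0,0],[0,0,0]]'

```text
clock: 10.9
position: [0.423, 0.1441, 0.1077]
ee_rot: [-0.001, 0.706, 0.708, -0.001]
ft_force: [0.2, -0.0, -0.6]
gripper_width: 0.524
gripper_force: 30.8
```

```bash
python3 - <<'E'
from h import *
p=imaging.read_camera("wrist"); save(p,"w4.png"); s=status.sense();print(s["position"],s["gripper_width"]*85.4,s["gripper_force"],s["ft_force"],s["joint_positions"].round(2))
q=(.4263,.144,0); print(fit(p,"rest_small",q),fit(p,"rest_large",(.407,.229,0)))
bz=s["position"][2]-.0156; print(fit(p,"ring_small",(s["position"][0],s["position"][1],0),bz))
E
```

```text
[0.42251415 0.145375   0.10789316] 44.73597583488179 30.836970634991303 [-0.25429362  0.35204235 -0.0623918 ] [ 0.05  0.54 -0.64  2.29  0.68  0.5  -1.12]
(array([ 0.4253,  0.1457, -0.    ]), np.float64(63.0)) (array([ 0.4056,  0.2303, -0.    ]), np.float64(74.9))
(array([ 0.4236,  0.1434, -0.    ]), np.float64(165.7))
```

View pics/w4.png

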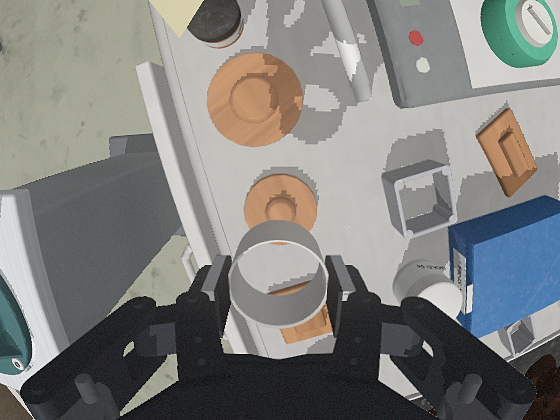

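arm_command --claw '[30,30,30,30,30,30,65,65,65,65,65,65]' --travel '[[0.1,0,-0.7],[0,0,-0.8],[0,0,-0.6],[0,0,-0.4],[0,0,-0.27],[0,0,0],[0,0,0],[0,0,0],[0,0,0.6],[0,0,1],[0,0,1],[0,0,0.7]]' --dr '[[0,0,0],[0,0,0],[0,0,0],[0,0,0],[0,0,0],[0,0,0],[0,0,0],[0,0,0],[0,0,0],[0,0,0],[0,0,0],[0,0,0]]'

```text
clock: 12.45
position: [0.4289, 0.1437, 0.1257]
ee_rot: [0.0, 0.707, 0.708, 0.001]
ft_force: [-0.3, -0.4, 0.4]
gripper_width: 0.76
gripper_force: 0.0
```

```bash
python3 - <<'E'
from h import *
p=imaging.read_camera("wrist"); save(p,"w5.png"); s=status.sense();print(s["position"],s["gripper_width"]*85.4,s["ft_force"])
print(fit(p,"rest_small",(.4263,.144,0)),fit(p,"ring_small",(.426,.1445,0),.008))
t=imaging.read_camera("top")
print("tip",tri([ray(t,166,295),ray(p,180,38,True)]))
E
```

```text
[0.42995773 0.14423946 0.12744117] 64.79858909873687 [0.25773698 0.05252593 1.80662083]
(array([ 0.4249,  0.1459, -0.    ]), np.float64(60.6)) (array([ 0.4291,  0.1426, -0.    ]), np.float64(162.8))
tip (array([0.3697, 0.267 , 0.0722]), np.float64(0.0008))
```

arm_command --claw '[80,80,80,80,80,80,80,80,80,80]' --travel '[[0.1,-0.4,0],[0.1,-0.7,0],[0.1,-0.9,0],[0.2,-0.9,0],[0.2,-0.9,0],[0.2,-0.9,0],[0.2,-0.7,0],[0.2,-0.5,0],[0.1,-0.25,0],[0,0,0]]' --dr '[[0,0,-0.2],[0,0,-0.2],[0,0,-0.2],[0,0,-0.2],[0,0,-0.2],[0,0,-0.2],[0,0,-0.3],[0,0,-0.3],[0,0,-0.1],[0,0,0]]'

```text
clock: 13.8
position: [0.4707, -0.0409, 0.124]
ee_rot: [-0.0, 0.794, 0.608, -0.0]
ft_force: [-0.6, 0.1, 1.1]
gripper_width: 0.94
gripper_force: 0.0
```

```bash
python3 - <<'E'
from h import *
p=imaging.read_camera("wrist"); s=status.sense();print(s["position"],s["joint_positions"].round(2))
print(fit(p,"ring_large",(.472,-.041,0)),fit(p,"ring_small",(.428,.1435,0),.008),fit(p,"rest_small",(.426,.144,0)))
t=imaging.read_camera("top")
for z in (.08,.12,.16,.2): 
  for X in ((.42,.30,z),(.407,.27,z),(.38,.27,z)):
    u=proj(t,X)[0]; print(X,u.round(),t["color"][int(u[1]),int(u[0])])
E
```

```text
[ 0.47049987 -0.04029988  0.12407885] [ 0.46  0.52 -0.62  2.23  0.59  0.55 -0.87]
(array([ 0.4712, -0.0407,  0.    ]), np.float64(134.6)) (array([0.4302, 0.1418, 0.    ]), np.float64(76.1)) (array([0.4263, 0.1423, 0.    ]), np.float64(27.3))
(0.42, 0.3, 0.08) [148. 266.] [197 193 189]
(0.407, 0.27, 0.08) [164. 274.] [201 197 189]
(0.38, 0.27, 0.08) [163. 289.] [58 57 55]
(0.42, 0.3, 0.12) [142. 266.] [198 195 193]
(0.407, 0.27, 0.12) [159. 274.] [200 196 189]
(0.38, 0.27, 0.12) [158. 290.] [246 236 170]
(0.42, 0.3, 0.16) [136. 266.] [240 231 168]
(0.407, 0.27, 0.16) [154. 275.] [203 199 194]
(0.38, 0.27, 0.16) [153. 292.] [240 230 166]
(0.42, 0.3, 0.2) [129. 266.] [240 231 169]
(0.407, 0.27, 0.2) [148. 275.] [130 128 123]
(0.38, 0.27, 0.2) [147. 293.] [239 230 166]
```

arm_command --claw '[80,80,80,80,80,80,40,40,40,40]' --travel '[[0,0,-0.7],[0,0,-0.9],[0,0,-0.8],[0,0,-0.6],[0,0,-0.4],[0,0,0],[0,0,0],[0,0,0],[0,0,0],[0,0,0]]' --dr '[[0,0,0],[0,0,0],[0,0,0],[0,0,0],[0,0,0],[0,0,0],[0,0,0],[0,0,0],[0,0,0],[0,0,0]]'

```text
clock: 15.15
position: [0.471, -0.0406, 0.0231]
ee_rot: [0.0, 0.794, 0.608, 0.001]
ft_force: [-0.8, 1.3, 6.5]
gripper_width: 0.683
gripper_force: 31.8
```

arm_command --claw '[40,40,40,40,40,40,40,40,40,40,40,40]' --travel '[[0,0,0.5],[0,0,1],[0,0,1],[0,0.3,1],[-0.1,0.7,0.2],[-0.2,0.9,0],[-0.2,1,0],[-0.2,1,0],[-0.2,1,0],[-0.2,1,0],[-0.2,0.7,0],[-0.1,0.4,0]]' --dr '[[0,0,0],[0,0,0],[0,0,0],[0,0,0],[0,0,0],[0,0,0],[0,0,0],[0,0,0],[0,0,0],[0,0,0],[0,0,0],[0,0,0]]'

```text
clock: 16.65
position: [0.4273, 0.1709, 0.1328]
ee_rot: [-0.0, 0.793, 0.609, -0.0]
ft_force: [-0.1, -1.2, -0.3]
gripper_width: 0.685
gripper_force: 32.7
```

```bash
python3 - <<'E'
from h import *
p=imaging.read_camera("wrist"); save(p,"w6.png"); s=status.sense();print(s["position"],s["gripper_width"]*85.4,s["gripper_force"],s["ft_force"],s["joint_positions"].round(2))
P=s["position"]; print(fit(p,"rest_large",(.4065,.2295,0)),fit(p,"ring_large",(P[0],P[1],0),P[2]-.0231))
sd=imaging.read_camera("side");save(sd,"s6.png")
a=cv2.imread("pics/w6.png");b=cv2.imread("pics/s6.png")[60:300,100:380]
cv2.imwrite("pics/c6.png",np.hstack([cv2.resize(a,(400,300)),cv2.resize(b,(350,300))]))
E
```

```text
[0.42738196 0.1722777  0.13300442] 58.71999966073406 32.68922051531263 [-0.25289694  1.97000427 -0.71443996] [ 0.01  0.5  -0.64  2.25  0.56  0.55 -1.32]
(array([ 0.4058,  0.2305, -0.    ]), np.float64(74.8)) (array([ 0.4279,  0.1705, -0.    ]), np.float64(166.6))
```

View pics/c6.png

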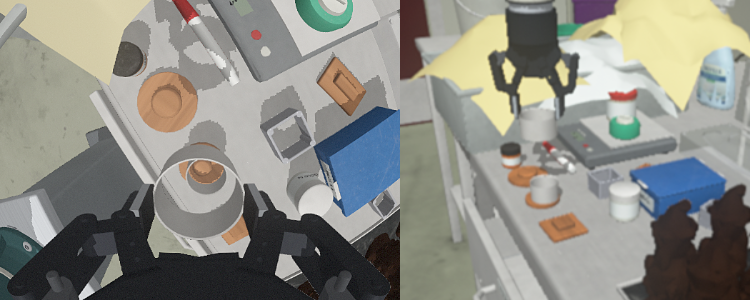

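Small ring sits over its boss; the large ring hangs in the gripper. The yellow tip is at about (154,115) px and the jar at (179,81) px in the wrist image, both near the large rest; locate them.

```bash
python3 - <<'E'
from h import *
p=imaging.read_camera("wrist"); t=imaging.read_camera("top")
c=p["color"].astype(int)
m=((c.max(2)<85)).astype(np.uint8); m[200:]=0
n,l,st,ce=cv2.connectedComponentsWithStats(m)
for i in range(1,n):
    if st[i,4]>150: print("dark",st[i],ce[i].round(1))
y=((c[...,0]-c[...,2]>25)&(c[...,0]>180)&(c[...,1]>170)).astype(np.uint8)
print("yellow right edge per row",[(r,int(np.where(y[r])[0].max())) for r in range(0,150,10) if y[r].any()])
ct=t["color"].astype(int); yt=((ct[...,0]-ct[...,2]>40)&(ct[...,0]>180)&(ct[...,1]>170))
print("top yellow",[(r,int(np.where(yt[r,:200])[0].max())) for r in range(200,310,8) if yt[r,:200].any()])
mt=(ct.max(2)<85).astype(np.uint8)[260:310,140:200]; n,l,st,ce=cv2.connectedComponentsWithStats(mt)
for i in range(1,n): print("topdark",st[i],(ce[i]+[140,260]).round(1))
E
```

```text
dark [157  59  43  49 463] [182.9  78.7]
yellow right edge per row [(0, 209), (10, 200), (20, 191), (30, 182), (40, 173), (50, 170), (60, 167), (70, 164), (80, 161), (90, 159), (100, 156), (110, 153)]
top yellow [(200, 98), (208, 103), (216, 108), (224, 112), (232, 118), (240, 124), (248, 129), (256, 134), (264, 138), (272, 136), (280, 137), (288, 143), (296, 152), (304, 156)]
topdark [   0    0   60   50 2584] [172.7 282.3]
```

```bash
python3 - <<'E'
from h import *
p=imaging.read_camera("wrist"); t=imaging.read_camera("top");s=imaging.read_camera("side")
print("tip",tri([ray(t,166,295),ray(p,153,115,True)]),tri([ray(p,153,115,True),ray(s,181,163)]),tri([ray(t,166,295),ray(s,181,163)]))
print("jar cap",tri([ray(s,188.6,178),ray(p,178,83,True)]))
X=tri([ray(s,188.6,178),ray(p,178,83,True)])[0]
for u in((157,83),(200,83),(178,59),(178,108)): print(atz(p,*u,X[2],True).round(3))
c=cv2.imread("pics/top0.png")[...,::-1].astype(int); yt=((c[...,0]-c[...,2]>40)&(c[...,0]>170)&(c[...,1]>160))
E=[(r,int(np.where(yt[r,:200])[0].max())) for r in range(200,310,6) if yt[r,:200].any()]; print(E)
# 3D edge: each top edge pixel ray meets the w6 edge curve
W=np.array([(209,0),(200,10),(191,20),(182,30),(173,40),(170,50),(167,60),(164,70),(161,80),(159,90),(156,100),(153,112)],float)
for r,u in E:
    e,d=ray(t,u,r); best=min(((np.hypot(*(proj(p,e+d*(z-e[2])/d[2],True)[0]-w)),z,tuple((e+d*(z-e[2])/d[2]).round(3)),tuple(w)) for z in np.arange(.04,.4,.01) for w in W)); print(r,u,best)
E
```

```text
tip (array([0.3695, 0.2656, 0.068 ]), np.float64(0.0015)) (array([0.3702, 0.263 , 0.0847]), np.float64(0.0056)) (array([0.3677, 0.2635, 0.0866]), np.float64(0.0027))
jar cap (array([0.3812, 0.2851, 0.0385]), np.float64(0.0032))
[0.369 0.29  0.039]
[0.4   0.279 0.039]
[0.389 0.302 0.039]
[0.379 0.266 0.039]
[(200, 98), (206, 102), (212, 105), (218, 109), (224, 112), (230, 117), (236, 121), (242, 125), (248, 129), (254, 132), (260, 136), (266, 139), (272, 143), (278, 147), (284, 154), (290, 160), (296, 166), (302, 159), (308, 149)]
200 98 (np.float64(164.56583851955384), np.float64(0.04), (np.float64(0.544), np.float64(0.41), np.float64(0.04)), (np.float64(209.0), np.float64(0.0)))
206 102 (np.float64(151.2862968974874), np.float64(0.04), (np.float64(0.533), np.float64(0.402), np.float64(0.04)), (np.float64(209.0), np.float64(0.0)))
212 105 (np.float64(137.81309924643367), np.float64(0.04), (np.float64(0.521), np.float64(0.395), np.float64(0.04)), (np.float64(209.0), np.float64(0.0)))
218 109 (np.float64(123.30248528772864), np.float64(0.04), (np.float64(0.51), np.float64(0.387), np.fl
[... 1779 characters left out ...]
), np.float64(0.08)), (np.float64(164.0), np.float64(70.0)))
290 160 (np.float64(2.060034430698295), np.float64(0.07), (np.float64(0.378), np.float64(0.278), np.float64(0.07)), (np.float64(159.0), np.float64(90.0)))
296 166 (np.float64(1.9979797748378303), np.float64(0.060000000000000005), (np.float64(0.367), np.float64(0.269), np.float64(0.06)), (np.float64(153.0), np.float64(112.0)))
302 159 (np.float64(15.051899783312875), np.float64(0.04), (np.float64(0.354), np.float64(0.285), np.float64(0.04)), (np.float64(156.0), np.float64(100.0)))
308 149 (np.float64(37.04591629749707), np.float64(0.04), (np.float64(0.343), np.float64(0.303), np.float64(0.04)), (np.float64(159.0), np.float64(90.0)))
```

arm_command --claw '[40,40,40,40,40,40,40,40]' --travel '[[-0.1,0.3,0],[-0.2,0.5,0],[-0.2,0.5,0],[-0.15,0.45,0],[-0.1,0.2,-0.3],[0,0,-0.6],[0,0,-0.6],[0,0,-0.4]]' --dr '[[0,0,0.5],[0,0,0.5],[0,0,0.5],[0,0,0.4],[0,0,0],[0,0,0],[0,0,0],[0,0,0]]'

```text
clock: 18.0
position: [0.4056, 0.2274, 0.075]
ee_rot: [0.0, 0.706, 0.708, -0.001]
ft_force: [-0.2, 0.9, -1.0]
gripper_width: 0.687
gripper_force: 32.7
```

```bash
python3 - <<'E'
from h import *
p=imaging.read_camera("wrist"); save(p,"w7.png"); s=status.sense();print(s["position"],s["gripper_width"]*85.4,s["ft_force"],s["joint_positions"].round(2))
P=s["position"]; print(fit(p,"rest_large",(.4065,.2295,0)),fit(p,"ring_large",(P[0],P[1],0),P[2]-.0231))
c=p["color"].astype(int)
y=((c[...,0]-c[...,2]>25)&(c[...,0]>170)&(c[...,1]>160)&(np.arange(560)<300)).astype(np.uint8)
print([(r,int(np.where(y[r])[0].max())) for r in range(0,250,15) if y[r].any()])
E
```

```text
[0.40513343 0.22719405 0.0741733 ] 58.54372262053941 [-0.44755848 -0.1340397  -1.03219179] [-0.18  0.61 -0.57  2.27  0.77  0.46 -1.38]
(array([ 0.4056,  0.2311, -0.    ]), np.float64(62.4)) (array([ 0.4062,  0.2267, -0.    ]), np.float64(157.5))
[(0, 299), (15, 299), (30, 299), (45, 299), (60, 299), (75, 299), (90, 299), (105, 299), (120, 299), (135, 276), (150, 257), (165, 237), (180, 218), (195, 199), (225, 263)]
```

arm_command --claw '[40,40,40,40,40,40]' --travel '[[0,0.1,-0.3],[0,0,-0.4],[0,0,-0.3],[0,0,-0.25],[0,0,-0.15],[0,0,0]]' --dr '[[0,0,0],[0,0,0],[0,0,0],[0,0,0],[0,0,0],[0,0,0]]'

```text
clock: 18.8
position: [0.406, 0.2307, 0.034]
ee_rot: [0.0, 0.706, 0.708, -0.0]
ft_force: [0.4, 0.3, 0.2]
gripper_width: 0.684
gripper_force: 32.7
```

arm_command --claw '[40,40,72,72,72,72,72,72,72,72]' --travel '[[0,0,-0.08],[0,0,0],[0,0,0],[0,0,0],[0,0,0.4],[0,0,0.7],[0,0,0.8],[0,0,0.8],[0,-0.5,0.7],[0.2,-0.7,0]]' --dr '[[0,0,0],[0,0,0],[0,0,0],[0,0,0],[0,0,0],[0,0,0],[0,0,0],[0,0,0],[0,0,0],[0,0,0]]'

```text
clock: 20.05
position: [0.4127, 0.1955, 0.1361]
ee_rot: [0.001, 0.706, 0.708, 0.002]
ft_force: [1.2, -0.7, -0.3]
gripper_width: 0.839
gripper_force: 0.0
```

```bash
python3 - <<'E'
from h import *
p=imaging.read_camera("wrist"); save(p,"w8.png"); np.save("w8.npy",p,allow_pickle=True); s=status.sense();print(s["position"],s["gripper_width"]*85.4,s["ft_force"],s["joint_positions"].round(2))
P=s["position"]; print(fit(p,"rest_large",(.4065,.2295,0)),fit(p,"ring_large",(.406,.23,0),.008))
print(fit(p,"square_cutter",(.534,.158,.31)),fit(p,"rest_square",Q0["rest_square"]),detect(p,["square_cutter","ring_large"]))
E
```

```text
[0.4128538  0.19087751 0.13486045] 72.2888353201207 [ 0.03082281 -2.96107634  0.10190436] [ 0.01  0.5  -0.71  2.26  0.62  0.58 -1.18]
(array([0.4056, 0.2301, 0.    ]), np.float64(55.3)) (array([ 0.4069,  0.23  , -0.    ]), np.float64(168.3))
(array([0.5338, 0.1598, 0.3143]), np.float64(162.1)) (array([0.4487, 0.0542, 0.3274]), np.float64(82.2)) {'square_cutter': [(0.89, array([377.9, 209.9, 440.9, 285. ]))], 'ring_large': [(0.8, array([225.7, 129.5, 309.8, 209.2]))]}
```

arm_command --claw '[65,65,65,65,65,65,65,65]' --travel '[[0.3,-0.1,0],[0.6,-0.2,0],[0.8,-0.2,0],[0.8,-0.2,0],[0.7,-0.2,0],[0.5,-0.1,0],[0.3,-0.1,0],[0,0,0]]' --dr '[[0,0,0.4],[0,0,0.4],[0,0,0.4],[0,0,0.4],[0,0,0.4],[0,0,0.3],[0,0,0],[0,0,0]]'

```text
clock: 21.2
position: [0.5322, 0.1622, 0.1337]
ee_rot: [-0.0, 0.585, 0.811, 0.0]
ft_force: [0.3, -0.4, 0.0]
gripper_width: 0.758
gripper_force: 0.0
```

```bash
python3 - <<'E'
from h import *
p=imaging.read_camera("wrist"); save(p,"w9.png"); s=status.sense();P=s["position"];print(P,s["joint_positions"].round(2))
print(fit(p,"square_cutter",(.534,.158,.31)),detect(p,["square_cutter"]))
p2=load("w2.npy");t=imaging.read_camera("top")
print("box corner",tri([ray(p2,236,134,True),ray(t,245.7,192)]))
q=R.from_quat(np.array(s["ee_rot"])[[1,2,3,0]]).as_matrix(); print("yaw",np.degrees(np.arctan2(q[1,0],q[0,0])))
q,_=fit(p,"square_cutter",(.534,.158,.31))
im=rect(p,(.534,.158),.05,.032,None,.25)
X=place(outline("square_cutter",.032),q); uv=np.c_[200-(X[:,1]-.158)*4000,200-(X[:,0]-.534)*4000]
cv2.polylines(im,[uv.astype(int)],True,(0,0,255),1); cv2.imwrite("pics/r9.png",im)
E
```

```text
[0.53153965 0.16223715 0.13377124] [ 0.18  0.64 -0.79  2.04  0.68  0.74 -0.71]
(array([0.5362, 0.161 , 0.3227]), np.float64(115.2)) {'square_cutter': [(0.72, array([249.1, 180.3, 309. , 244.5]))]}
box corner (array([0.5699, 0.1309, 0.028 ]), np.float64(0.0028))
yaw 108.50182214603332
```

View pics/r9.png

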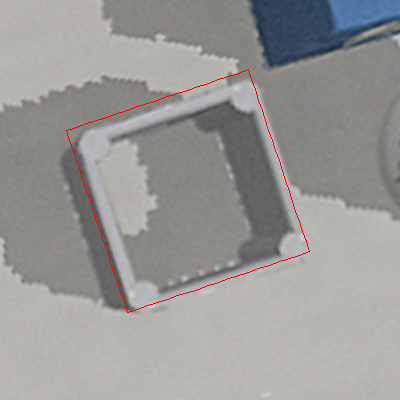

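The rectified crop shows the square cutter's rim ~1 mm below the red fit, centre about (.535,.160), yaw 18°. Gripping.

arm_command --claw '[65,65,65,65,65,65,65,32,32,32,32,32]' --travel '[[0.1,-0.05,-0.7],[0,0,-0.9],[0,0,-0.9],[0,0,-0.7],[0,0,-0.5],[0,0,-0.3],[0,0,0],[0,0,0],[0,0,0],[0,0,0],[0,0,0],[0,0,0]]' --dr '[[0,0,0],[0,0,0],[0,0,0],[0,0,0],[0,0,0],[0,0,0],[0,0,0],[0,0,0],[0,0,0],[0,0,0],[0,0,0],[0,0,0]]'

```text
clock: 22.85
position: [0.5356, 0.1605, 0.0145]
ee_rot: [0.0, 0.584, 0.812, 0.0]
ft_force: [0.2, 0.3, 5.2]
gripper_width: 0.551
gripper_force: 32.1
```

arm_command --claw '[32,32,32,32,32,32,32,32,32,32,32,32]' --travel '[[0,0,0.5],[0,0,1],[0,0,1],[0,0,0.7],[-0.3,-0.4,0],[-0.5,-0.6,0],[-0.6,-0.8,0],[-0.6,-0.8,0],[-0.5,-0.6,0],[-0.3,-0.4,0],[0,-0.1,0],[0,0,0]]' --dr '[[0,0,0],[0,0,0],[0,0,0],[0,0,0],[0,0,0],[0,0,0],[0,0,0],[0,0,0],[0,0,0],[0,0,0],[0,0,0],[0,0,0]]'

```text
clock: 24.35
position: [0.4521, 0.0498, 0.11]
ee_rot: [0.0, 0.584, 0.812, 0.001]
ft_force: [0.8, 0.6, -0.8]
gripper_width: 0.554
gripper_force: 31.4
```

```bash
python3 - <<'E'
from h import *
p=imaging.read_camera("wrist"); save(p,"w10.png"); s=status.sense();P=s["position"];print(P,s["gripper_width"]*85.4,s["ft_force"],s["joint_positions"].round(2))
q=R.from_quat(np.array(s["ee_rot"])[[1,2,3,0]]).as_matrix(); print("yaw",np.degrees(np.arctan2(q[1,0],q[0,0])))
print(fit(p,"square_cutter",(P[0],P[1],.31),P[2]-.0145),fit(p,"rest_square",Q0["rest_square"]),detect(p,["rest_square"]))
print(proj(p,place(outline("rest_square",.008),Q0["rest_square"])[::18],True).round())
E
```

```text
[0.45225917 0.05013895 0.11002356] 47.30029555370871 [-0.4555809  -0.3160394  -0.79139034] [ 0.36  0.57 -0.76  2.27  0.76  0.57 -0.67]
yaw 108.52123542105899
(array([0.4526, 0.0509, 0.3092]), np.float64(88.4)) (array([0.4498, 0.0493, 0.3364]), np.float64(45.7)) {'rest_square': [(0.8, array([239. , 172.8, 309.8, 219. ])), (0.65, array([244.2,  48.5, 316.4, 122.1]))]}
[[237. 175.]
 [314. 175.]
 [311. 246.]
 [240. 245.]]
```

arm_command --claw '[32,32,32,32,32,32,65,65,65,65,65,65]' --travel '[[-0.05,-0.03,-0.6],[0,0,-0.8],[0,0,-0.7],[0,0,-0.5],[0,0,-0.3],[0,0,0],[0,0,0],[0,0,0],[0,0,0.5],[0,0,1],[0,0,1],[0,0,1]]' --dr '[[0,0,0.05],[0,0,0],[0,0,0],[0,0,0],[0,0,0],[0,0,0],[0,0,0],[0,0,0],[0,0,0],[0,0,0],[0,0,0],[0,0,0]]'

```text
clock: 25.95
position: [0.4494, 0.0482, 0.1289]
ee_rot: [-0.0, 0.581, 0.814, -0.0]
ft_force: [0.7, 1.2, -0.6]
gripper_width: 0.76
gripper_force: 0.0
```

```bash
python3 - <<'E'
from h import *
p=imaging.read_camera("wrist"); save(p,"w11.png"); s=status.sense();P=s["position"];print(P,s["gripper_width"]*85.4,s["ft_force"],s["joint_positions"].round(2))
print(fit(p,"square_cutter",(.451,.05,.32),.008),fit(p,"rest_square",Q0["rest_square"]))
E
```

```text
[0.45126833 0.04884543 0.13158577] 64.68103432294858 [ 0.62543055 -0.1299814   1.32592247] [ 0.4   0.54 -0.8   2.26  0.71  0.6  -0.61]
(array([0.4484, 0.0494, 0.3023]), np.float64(114.0)) (array([0.4493, 0.0502, 0.3242]), np.float64(55.1))
```

arm_command --claw '[60,60,60,60,60,60,60,60,60,60,60,60]' --travel '[[0.4,0,0],[0.7,-0.1,0],[0.8,-0.1,0],[0.9,-0.1,0],[0.9,-0.1,0],[0.9,-0.2,0],[0.9,-0.2,0],[0.9,-0.1,0],[0.8,-0.1,0],[0.5,-0.1,0],[0.3,-0.1,0],[0,0,0]]' --dr '[[0,0,0.2],[0,0,0.2],[0,0,0.2],[0,0,0.2],[0,0,0.2],[0,0,0.2],[0,0,0.2],[0,0,0.2],[0,0,0.2],[0,0,0.2],[0,0,0.2],[0,0,0]]'

```text
clock: 27.5
position: [0.6898, 0.0118, 0.1265]
ee_rot: [-0.001, 0.45, 0.893, -0.0]
ft_force: [-0.5, 0.4, 0.6]
gripper_width: 0.704
gripper_force: 0.0
```

```bash
python3 - <<'E'
from h import *
p=imaging.read_camera("wrist"); save(p,"w12.png"); s=status.sense();P=s["position"];print(P,s["joint_positions"].round(2))
q=R.from_quat(np.array(s["ee_rot"])[[1,2,3,0]]).as_matrix(); print("yaw",np.degrees(np.arctan2(q[1,0],q[0,0])))
f=[fit(p,"oblong_cutter",(.689,.013,.64),dz) for dz in(-.004,0)];print(f,detect(p,["oblong_cutter"]))
im=rect(p,(.689,.013),.05,.032,None,.25)
X=place(outline("oblong_cutter",.032),f[1][0]); uv=np.c_[200-(X[:,1]-.013)*4000,200-(X[:,0]-.689)*4000]
cv2.polylines(im,[uv.astype(int)],True,(0,0,255),1); cv2.imwrite("pics/r12.png",np.hstack([im,cv2.resize(cv2.imread("pics/w12.png"),(400,300))[:, :].copy() if 0 else cv2.copyMakeBorder(cv2.resize(cv2.imread("pics/w12.png"),(400,300)),0,100,0,0,0)]))
E
```

```text
[0.68908935 0.01216052 0.12677892] [ 0.44  0.81 -0.85  1.74  0.74  0.94 -0.07]
yaw 126.48823606693504
[(array([0.6919, 0.0133, 0.6369]), np.float64(107.5)), (array([0.6915, 0.0138, 0.6365]), np.float64(94.4))] {'oblong_cutter': [(0.61, array([255.4, 171.3, 303.3, 252.1]))]}
```

View pics/r12.png

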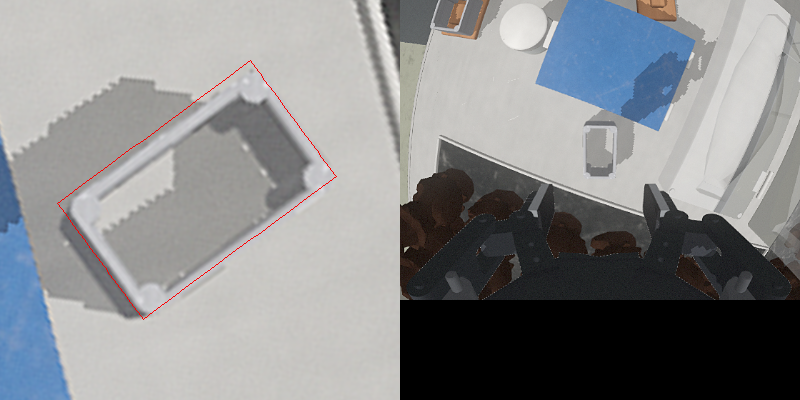

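The left crop shows the oblong cutter inside the red fit, centre (.691,.0135), yaw 36.5°; the right shows the gripper square over it, clear of box and case.

arm_command --claw '[60,60,60,60,60,60,60,20,20,20,20,20]' --travel '[[0.05,0.05,-0.7],[0,0,-0.9],[0,0,-0.8],[0,0,-0.7],[0,0,-0.4],[0,0,-0.25],[0,0,0],[0,0,0],[0,0,0],[0,0,0],[0,0,0],[0,0,0]]' --dr '[[0,0,0],[0,0,0],[0,0,0],[0,0,0],[0,0,0],[0,0,0],[0,0,0],[0,0,0],[0,0,0],[0,0,0],[0,0,0],[0,0,0]]'

```text
clock: 29.1
position: [0.6919, 0.0141, 0.0164]
ee_rot: [0.001, 0.45, 0.893, 0.0]
ft_force: [0.4, -1.2, 5.4]
gripper_width: 0.412
gripper_force: 31.2
```

arm_command --claw '[20,20,20,20,20,20,20,20,20,20,20,20]' --travel '[[0,0,0.5],[0,0,1],[0,0,1],[0,0.2,0.7],[-0.2,0.6,0],[-0.3,0.9,0],[-0.3,1,0],[-0.3,1,0],[-0.3,1,0],[-0.3,0.8,0],[-0.2,0.5,0],[-0.1,0.15,0]]' --dr '[[0,0,0],[0,0,0],[0,0,0],[0,0,0],[0,0,0.1],[0,0,0.1],[0,0,0.1],[0,0,0.1],[0,0,0.05],[0,0,0],[0,0,0],[0,0,0]]'

```text
clock: 30.6
position: [0.6294, 0.2004, 0.1107]
ee_rot: [-0.001, 0.42, 0.907, -0.0]
ft_force: [-0.1, -0.4, -0.4]
gripper_width: 0.414
gripper_force: 30.5
```

```bash
python3 - <<'E'
from h import *
p=imaging.read_camera("wrist"); save(p,"w13.png"); s=status.sense();P=s["position"];print(P,s["gripper_width"]*85.4,s["ft_force"],s["joint_positions"].round(2))
q=R.from_quat(np.array(s["ee_rot"])[[1,2,3,0]]).as_matrix(); print("yaw",np.degrees(np.arctan2(q[1,0],q[0,0])))
print(fit(p,"oblong_cutter",(P[0],P[1],.7),P[2]-.0164),fit(p,"rest_oblong",Q0["rest_oblong"]),detect(p,["rest_oblong"]))
E
```

```text
[0.62954769 0.19991481 0.11080754] 35.09853692512974 [-0.20351122 -0.14897509  0.31034855] [ 0.16  0.8  -0.84  1.82  0.77  0.88 -0.34]
yaw 130.2537142346688
(array([0.6306, 0.2005, 0.6953]), np.float64(97.6)) (array([0.6319, 0.2003, 0.7018]), np.float64(75.9)) {'rest_oblong': [(0.77, array([247.5, 171.5, 312.8, 255.1]))]}
```

arm_command --claw '[20,20,20,20,20,20,58,58,58,58,58,58]' --travel '[[0.05,0,-0.6],[0,0,-0.8],[0,0,-0.7],[0,0,-0.47],[0,0,-0.3],[0,0,0],[0,0,0],[0,0,0],[0,0,0.5],[0,0,1],[0,0,1],[0,0,1]]' --dr '[[0,0,0],[0,0,0],[0,0,0],[0,0,0],[0,0,0],[0,0,0],[0,0,0],[0,0,0],[0,0,0],[0,0,0],[0,0,0],[0,0,0]]'

```text
clock: 32.2
position: [0.6327, 0.1986, 0.1324]
ee_rot: [0.0, 0.422, 0.907, 0.0]
ft_force: [0.4, 0.1, -0.3]
gripper_width: 0.681
gripper_force: 0.0
```

arm_command --claw '[58,58,58,58,58,58,58,58]' --travel '[[0,0,1],[0,0,1],[0,0,1],[-0.5,-0.6,0.5],[-0.8,-0.9,0.5],[-0.8,-0.9,0],[-0.5,-0.6,0],[0,0,0]]' --dr '[[0,0,-0.9],[0,0,-0.9],[0,0,-0.9],[0,0,-0.9],[0,0,-0.9],[0,0,-0.9],[0,0,0],[0,0,0]]'

```text
clock: 33.2
position: [0.5536, 0.1069, 0.251]
ee_rot: [0.001, 0.726, 0.687, -0.0]
ft_force: [0.6, 0.2, -0.1]
gripper_width: 0.675
gripper_force: 0.0
```

```bash
python3 - <<'E'
from h import *
p=imaging.read_camera("wrist"); s=status.sense();print(s["position"],s["joint_positions"].round(2))
B=dict(ring_small=("rest_small",(.428,.143,0)),ring_large=("rest_large",(.4065,.23,0)),square_cutter=("rest_square",(.4495,.05,.32)),oblong_cutter=("rest_oblong",(.6315,.2,.7)))
for n,(r,q) in B.items(): print(n,fit(p,n,q,.008),fit(p,r,q))
print(detect(p,["pot_white"]),[atz(p,(b[0]+b[2])/2,(b[1]+b[3])/2,.05,True).round(3) for c,b in detect(p,["pot_white"])["pot_white"]])
cv2.imwrite("pics/end.png",cv2.resize(cv2.cvtColor(p["color"],cv2.COLOR_RGB2BGR),(800,600),interpolation=cv2.INTER_CUBIC))
E
```

```text
[0.55467443 0.10832981 0.25119743] [ 0.32  0.47 -0.82  1.93  0.43  0.92 -0.76]
ring_small (array([ 0.4303,  0.1422, -0.    ]), np.float64(164.6)) (array([0.4268, 0.1461, 0.    ]), np.float64(55.2))
ring_large (array([0.4079, 0.2295, 0.    ]), np.float64(162.0)) (array([ 0.4075,  0.2294, -0.    ]), np.float64(51.0))
square_cutter (array([0.4524, 0.0502, 0.3192]), np.float64(152.8)) (array([0.4508, 0.0515, 0.3317]), np.float64(49.8))
oblong_cutter (array([0.6333, 0.1987, 0.6955]), np.float64(167.7)) (array([0.6333, 0.2001, 0.722 ]), np.float64(48.3))
{'pot_white': [(0.46, array([153.2, 133.1, 194.1, 176.1]))]} [array([0.443, 0.148, 0.05 ])]
```

View pics/end.png

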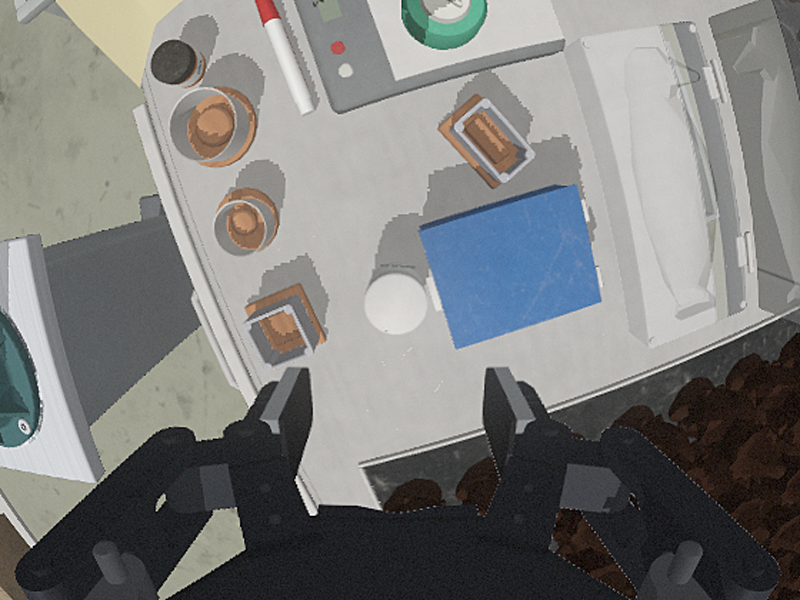

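The final view shows all four cutters seated level over their matching bosses, with the pot untouched beside the box at about (395,300) px and the gripper clear of everything.

```bash
python3 -c "
from plant import bot
print(bot.sign_off())"
```

```text
the job is handed in; nothing more can be done
None
```

All four cutters are seated over their matching rests and the white pot was left where it stood; the job is handed in, with the small ring sitting about 4 mm off centre but inside the 7 to 8 mm the boss allows.

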